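Centre the flux bottle on the weighing pan

TASK

The wobbly little flux bottle was set down near the edge of the scale's round pan, where its weight reads wrong. With light taps or slow nudges of the fingertips, low on its body, push it until it stands upright and centred on the pan, inside the engraved circle all round, then take the hand away. Do not pinch, lift or tip the bottle, do not lean on or shift the scale, and leave the jar, the nozzle and the spool where they are.

Things in the scene. Friction and masses are not known exactly. Their poses are not given: they have to be found in the camera images.
- bottle: brown plastic flux bottle with a paper label upright on the pan, 66 mm tall, 30 to 65 g, wobbly: flat foot 21 mm across, widening to a straight round body 28 mm across from 11 to 41 mm up, heavy black cap 18 mm across (48 to 59 mm), thin spout. It slides if pushed slowly (2 to 3 cm/s) with fingertips reaching to 8 mm above the pan; pushed fast or higher up it tips. Origin: centre of the foot's underside; z up along it
- pan (a point): centre of the top face of the scale's round steel pan, 42 mm above the bench; z up. The pan is 72 mm across and 4 mm thick. A fine circle 42 mm across is engraved round its centre
- scale: flat grey bench scale standing loose on rubber feet, about 0.75 kg. Origin on the bench right below the pan's centre; the housing reaches -113 to +57 mm along its x and +-62 mm along its y, top 26 mm above the bench (16 mm below the pan's top face); the black display panel at its -x end (-110 to -58 mm) is 33 mm high. z up
- tin: bystander: closed low round jar with a metal lid, 54 mm across, 30 mm tall, standing on the bench beside the scale. Origin: centre of its underside
- nozzle: bystander: steel hot-air nozzle standing on its wide collar (28 mm across, clamp lug on one side), thin tube up, 58 mm tall. Origin: centre of its underside
- spool: bystander: spool of solder standing on its flange, 52 mm across, 40 mm tall. Origin: centre of its underside

How it is judged:
By the outcome, as a careful person would: the job done as asked, in the order asked, and still so for the second after the job is handed in, with the robot touching nothing.
It also fails if it takes over 48 s, if anything falls off the work surface, if the arm or the gripper's body presses on something with over 40 N, if the wrist force passes 120 N, or if a joint passes its speed limit or range.

ROBOT

A 6-joint arm with a two-finger parallel gripper is mounted at the origin on the work surface. World frame = base frame: x ahead of the robot, y to its left, z up, the work surface at z = 0. Lengths are in mm, angles in rad, forces in N, time in s.
With the tool pointing down it reaches from about 200 to 875 mm from the base axis. Payload 3.4 kg.
Tool frame: the origin (TCP) lies at the very end of the fingers, on their centre line; the grasp point (between the pads) lies 19 mm behind it; z points along the fingers, x is the direction in which the jaws open and shut, and the axes are right-handed (so a half turn about z gives the same grasp; the last joint's range is limited). The gripper opens to 94 mm and grips with 3 to 60 N. Pads are 16 mm wide; open, the fingers measure 119 mm over their backs; the gripper's body (75 mm by 177 mm) begins 78 mm behind the grasp point.
Start: joints at [-1.468, 0.276, 1.505, -0, 1.361, -0.121], TCP at [127.61, -560.697, 205.493] pointing down, gripper open.
Joint ranges: [-2.89, 2.89], [-0.75, 2.08], [0.22, 2.7], [-1.18, 4.32], [0.11, 2.71], [-2.7, 2.7]. Speed limits (rad/s): [2.57, 2.57, 3.14, 3.14, 3.14, 3.14].

INTERFACE

Orientations are given as a unit quaternion [x, y, z, w].
In Python, from cell import * gives the robot as it stands.
- The arm moves only by the tool step_arm, never from a script. Its argument "series" is a list of rows, each a list of 7 numbers: the shift along the tool's x, y, z in mm, then the turn, a rotation vector about the tool's x, y, z in rad, then the closure, from -1 (fully open) to 1 (shut). A call has 1 to 5 rows; each row shifts and turns the commanded pose from where the row before left it, along the tool's axes as they then stand; what a row does not reach is not made up. A row lasts 1/8 s, in which the tool goes at most 62.5 mm and 10.7 degrees, less where a joint would pass 70% of its speed; a pose out of reach is approached as far as the arm can. A call is refused whole if a number of a shift passes 62.5 or a number of a turn 0.188, either way. A call with a gripper value outside its range is refused whole. The fingers move at their own pace and stop on an object; "squeeze" is the grip in N (left out, the last holds). Time passes only in rows, so rows that do not move let the fingers close. It gives the time, the measured TCP pose, the force and the opening at its end, in the units of the state.
- read_state(): the state, without advancing time (a new reading comes with each control period).
- grab_frame(name): name is "side" or "top"; returns the picture (480x640x3 uint8, red, green, blue); there is no depth.
- calibration(name): a dict with "mtx" (3x3 intrinsics, pixels), "k1" (the pictures are not rectified: a ray, as slopes to the right and down, at radius r is drawn at 1 + k1 r^2 times it, then the intrinsics apply), "rvec" (rotation vector, rad) and "tvec" (3), from world to camera coordinates, as OpenCV has them. Camera axes: x right, y down, z forward; pixel columns grow to the right and rows downward; lengths in mm; the calibration is good to about 2 mm. A picture is of the moment at which its call begins. calibration takes no time and is no camera call.
- sign_off(): hands the job in, once; it reports no verdict.
The state is a dict: "t": time; "qpos": joint angles; "qd": joint speeds; "joint_efforts": joint torques, N m; "tcp_pos": TCP position; "eef_rot": TCP orientation; "wrist_force": force on the tool from outside, world axes, zero at the start; "ft_torque": the same for the moment, N m; "width": finger opening in mm.
Only numpy, scipy, OpenCV 4.12 (cv2) and the standard library are available. Lean on these libraries where they do the work, as an engineer would, in place of code of your own. Each camera call takes 0.05 s, during which the arm holds its last target.

## Working session

There is one attempt and no reset: what is moved stays moved. The work goes in short steps, Python scripts to look and compute and a tool call to move; the robot and the scene stay as the last step left them, time stands still between calls to the robot, and variables do not carry over. Pictures are saved under pics/ and viewed, and the job is handed in when it is done.

Besides the shell and the picture viewer there is one more tool, called after "Request:" as name(argument=value, ...), one argument or row to a line, values as JSON. step_arm: Moves the arm, as the interface text tells. Its arguments: {"type":"object","properties":{"series":{"type":"array","items":{"type":"array","items":{"type":"number"}}},"squeeze":{"type":"number"}},"required":["series"]}

```bash
mkdir -p pics; ls; python3 - <<'E'
from cell import *
import cv2
for n in("side","top"):
    cv2.imwrite(f"pics/{n}0.png",cv2.cvtColor(grab_frame(n),cv2.COLOR_RGB2BGR)); c=calibration(n); print(n,c)
print(read_state())
E
```

```text
pics
side {'mtx': array([[610.3926059 ,   0.        , 319.62492456],
       [  0.        , 610.3926059 , 250.00377929],
       [  0.        ,   0.        ,   1.        ]]), 'k1': -0.0728179849607561, 'rvec': array([ 2.18588523, -0.438627  ,  0.19314738]), 'tvec': array([-509.60830029,  179.63756066,  916.21757013])}
top {'mtx': array([[545.77539942,   0.        , 311.79225207],
       [  0.        , 545.77539942, 213.36750895],
       [  0.        ,   0.        ,   1.        ]]), 'k1': -0.062210083557876945, 'rvec': array([ 2.11683038, -2.15750443,  0.1824839 ]), 'tvec': array([ -6.57135833, 544.07554661, 958.4030755 ])}
{'t': 0.1, 'qpos': array([-1.46799698e+00,  2.76513193e-01,  1.50598664e+00,  1.74964414e-05,
        1.36069476e+00, -1.21004625e-01]), 'qd': array([ 8.71892881e-04, -1.74184579e-03, -3.31879775e-03, -1.40215185e-03,
       -8.46945586e-04,  4.62560373e-05]), 'joint_efforts': array([ 1.02319966e-03, -4.05453444e+01, -2.37779367e+01,  7.02804141e-02,
        2.98819807e-02, -4.80813708e-05]), 'tcp_pos': array([ 127.56268757, -560.15867721,  204.70975335]), 'eef_rot': array([ 7.81644410e-01, -6.23723796e-01, -5.55088212e-04, -5.77496226e-04]), 'wrist_force': array([-0.8898379 , -0.24683247,  0.9407424 ]), 'ft_torque': array([-0.02548771, -0.00710945, -0.03937255]), 'width': 94.01887232348238}
```

View pics/side0.png

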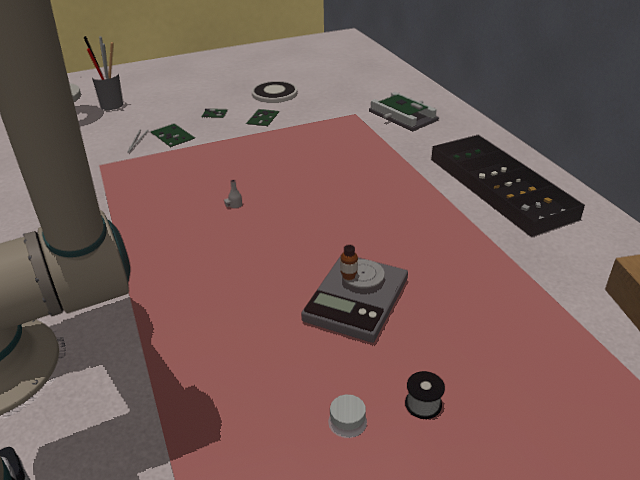

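View pics/top0.png

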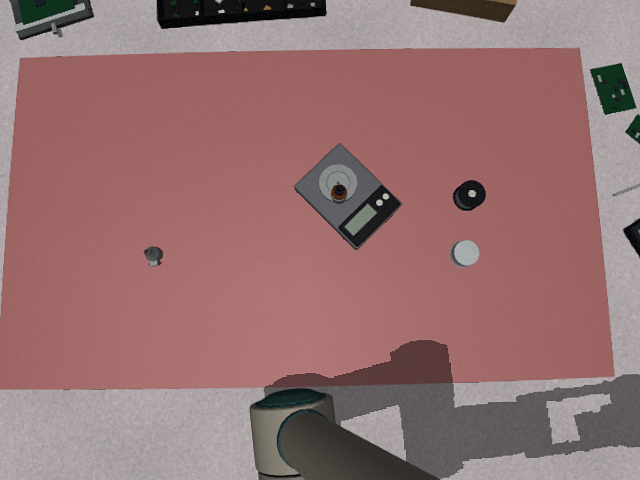

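The side view has the bottle at about (349,264) on the near-left of the pan (363,274). The top view has the pan at about (338,183) and the bottle cap at about (339,191). I'll zoom in for an exact measurement.

```bash
cat > h.py <<'E'
import cv2, numpy as np
from cell import calibration
def pix(n,P):
    c=calibration(n); P=np.atleast_2d(np.float64(P))
    return cv2.projectPoints(P,c['rvec'],c['tvec'],c['mtx'],np.array([c['k1'],0,0,0,0]))[0][:,0]
def ray(n,uv,z):
    c=calibration(n); uv=np.float64(uv).reshape(-1,1,2)
    p=cv2.undistortPoints(uv,c['mtx'],np.array([c['k1'],0,0,0,0]))[:,0]
    R=cv2.Rodrigues(c['rvec'])[0]; o=-R.T@c['tvec'].ravel()
    d=np.c_[p,np.ones(len(p))]@R
    return o+d*((z-o[2])/d[:,2])[:,None]
def crop(n,img,c,half,name,s):
    x,y=c; a=img[y-half:y+half,x-half:x+half]
    cv2.imwrite(name,cv2.resize(a,None,fx=s,fy=s,interpolation=cv2.INTER_NEAREST))
def circ(c,r,z,k=72):
    t=np.linspace(0,2*np.pi,k,endpoint=False); return np.c_[c[0]+r*np.cos(t),c[1]+r*np.sin(t),np.full(k,z)]
E
python3 - <<'E'
from h import *
s=cv2.imread('pics/side0.png');t=cv2.imread('pics/top0.png')
a=cv2.resize(s[235:345,295:415],None,fx=5,fy=5,interpolation=0); cv2.imwrite('pics/sc.png',a)
a=cv2.resize(t[140:252,290:405],None,fx=5,fy=5,interpolation=0); cv2.imwrite('pics/tc.png',a)
print(ray('top',[338,183],42),ray('side',[363,275],42),ray('top',[[339,191]],59+42),ray('side',[[349,280]],42))
E
```

```text
[[600.80698039 -66.86463488  42.        ]] [[599.39694351 -72.39907763  42.        ]] [[573.26077395 -64.87043749 101.        ]] [[572.81671882 -74.87217345  42.        ]]
```

View pics/sc.png

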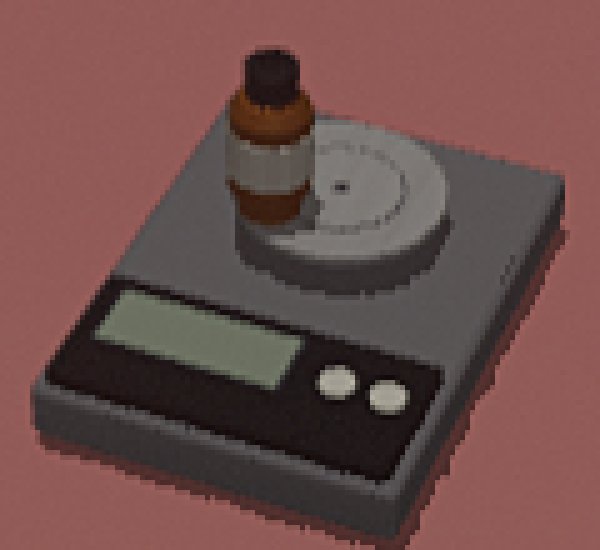

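View pics/tc.png

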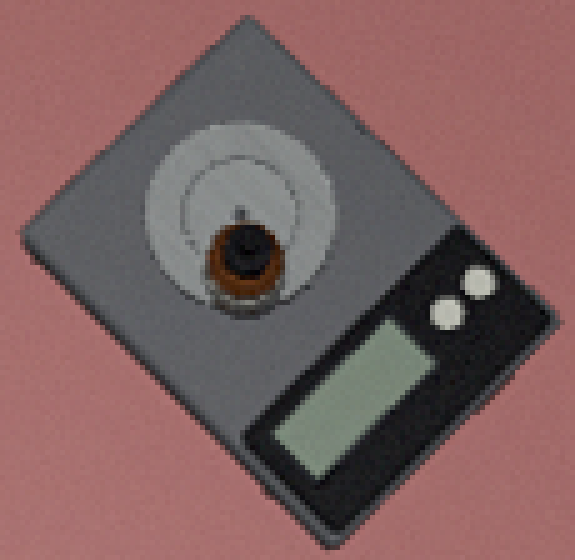

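```bash
cat > fit.py <<'E'
from h import *
off={'side':(295,235),'top':(290,140)}
def full(n,p): return (np.float64(p)-2)/5+off[n]   # crop px->pixel centres
if __name__=="__main__":
    print('dot side',ray('side',full('side',[341,187]),42),'top',ray('top',full('top',[240,213]),42))
    # bottle from relative: side foot bottom, top cap centre
    print('cap side mid (53.5)',ray('side',full('side',[272,78]),42+53.5),'top cap top',ray('top',full('top',[248,249]),42+59))
E
python3 fit.py
cat > ov.py <<'E'
from h import *
import sys
def ov(n,img,pan,bot,o,out,w=115,hh=112,s=5):
    a=cv2.resize(img[o[1]:o[1]+hh,o[0]:o[0]+w],None,fx=s,fy=s,interpolation=0)
    def dr(c,r,z,col):
        p=(pix(n,circ(c,r,z))-o)*s+2
        cv2.polylines(a,[np.int32(np.round(p))],True,col,1)
    dr(pan,36,42,(0,255,0));dr(pan,21,42,(0,255,0))
    if bot is not None:
        for r,z in((10.5,0),(14,11),(14,41),(9,48),(9,59)): dr(bot,r,42+z,(255,255,0))
    cv2.imwrite(out,a)
E
```

```text
dot side [[602.45211094 -65.19293099  42.        ]] top [[602.34617369 -66.16112545  42.        ]]
cap side mid (53.5) [[576.59647251 -65.00421026  95.5       ]] top cap top [[576.11014573 -65.29962611 101.        ]]
```

```bash
python3 - <<'E'
from ov import *
ov('side',cv2.imread('pics/side0.png'),(602.4,-65.2),(576.4,-65.0),(295,235),'pics/so.png')
ov('top',cv2.imread('pics/top0.png'),(602.4,-66.1),(576.2,-65.3),(290,140),'pics/to.png')
a=np.hstack([cv2.imread('pics/so.png')[:450,:400],cv2.imread('pics/to.png')[:450,:400]]);cv2.imwrite('pics/o1.png',a)
E
```

```text
(no output)
```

View pics/o1.png

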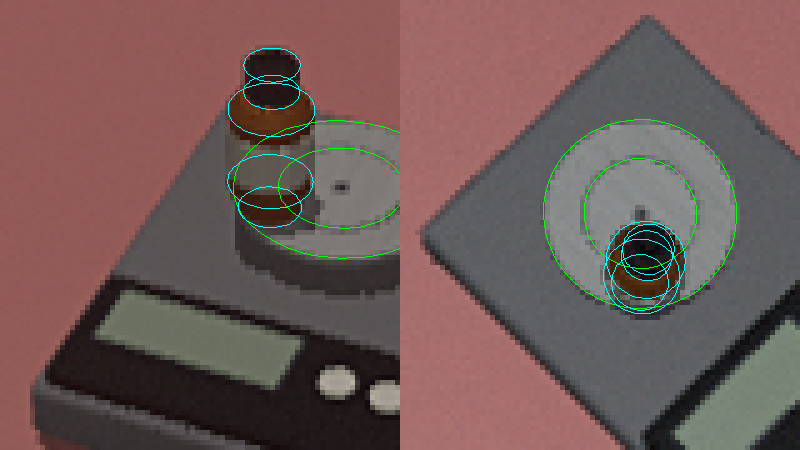

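Both views agree with the model overlay. The pan centre is at about (602.4, -65.7) and the bottle at (576.3, -65.2), upright. That puts it about 26 mm off centre, almost exactly along -x.

I'll open the fingers to about 16 mm as a two-point cradle and push along world +x with the tips 8 mm above the pan. First I'll turn the tool and set the gap.

Request:
step_arm(
  series=[
    [0,0,0,0,0,0.12,0.66],
    [0,0,0,0,0,0.12,0.66],
    [-40,-33,0,0,0,0,0.66],
    [-40,-33,0,0,0,0,0.66],
    [-40,-33,0,0,0,0,0.66],
  ],
  squeeze=5,
)

```text
t: 0.72
tcp_pos: [229.2, -440.9, 205.0]
eef_rot: [-0.701, 0.713, 0.0, 0.0]
wrist_force: [-0.0, 0.6, 0.4]
width: 47.5
```

Request:
step_arm(
  series=[
    [-40,-33,0,0,0,0,0.66],
    [-40,-33,0,0,0,0,0.66],
    [-40,-33,0,0,0,0,0.66],
    [-40,-33,0,0,0,0,0.66],
    [-40,-33,0,0,0,0,0.66],
  ],
)

```text
t: 1.35
tcp_pos: [397.5, -243.5, 205.3]
eef_rot: [-0.701, 0.713, 0.0, -0.0]
wrist_force: [0.9, -0.0, -0.2]
width: 16.0
```

Request:
step_arm(
  series=[
    [-40,-33,0,0,0,0,0.66],
    [-40,-33,0,0,0,0,0.66],
    [-30,-20,0,0,0,0,0.66],
    [0,0,0,0,0,0,0.66],
    [0,0,0,0,0,0,0.66],
  ],
)

```text
t: 1.98
tcp_pos: [483.8, -136.9, 205.1]
eef_rot: [-0.701, 0.713, 0.0, -0.001]
wrist_force: [-0.3, 0.3, -0.0]
width: 16.0
```

Request:
step_arm(
  series=[
    [-40,-30,0,0,0,0,0.66],
    [-33.2,-25,0,0,0,0,0.66],
    [0,0,0,0,0,0,0.66],
    [0,0,40,0,0,0,0.66],
    [0,0,40,0,0,0,0.66],
  ],
)

```text
t: 2.6
tcp_pos: [540.0, -66.2, 125.0]
eef_rot: [-0.701, 0.713, -0.001, -0.0]
wrist_force: [-0.2, 0.2, 0.0]
width: 15.9
```

Request:
step_arm(
  series=[
    [0,0,35,0,0,0,0.66],
    [0,0,20,0,0,0,0.66],
    [0,0,5,0,0,0,0.66],
    [0,0,0,0,0,0,0.66],
    [0,0,0,0,0,0,0.66],
  ],
)

```text
t: 3.22
tcp_pos: [541.4, -64.9, 66.6]
eef_rot: [-0.701, 0.713, -0.001, 0.0]
wrist_force: [-0.2, -0.0, -0.2]
width: 15.7
```

```bash
python3 - <<'E'
from ov import *
from cell import *
for n,o,p,b in(('side',(295,235),(602.4,-65.2),(576.4,-65.0)),('top',(290,140),(602.4,-66.1),(576.2,-65.3))):
    im=cv2.cvtColor(grab_frame(n),cv2.COLOR_RGB2BGR);cv2.imwrite(f'pics/{n}1.png',im)
    ov(n,im,p,b,o,f'pics/{n}1o.png')
a=np.hstack([cv2.imread(f'pics/{n}1o.png')[:450,:400] for n in('side','top')]);cv2.imwrite('pics/o2.png',a)
s=read_state();print(s['t'],s['tcp_pos'],s['width'],s['wrist_force'])
E
```

```text
3.325 [541.35647548 -64.47560186  66.48879276] 15.90045310055382 [-0.22428079  1.12883072  0.1388145 ]
```

View pics/o2.png

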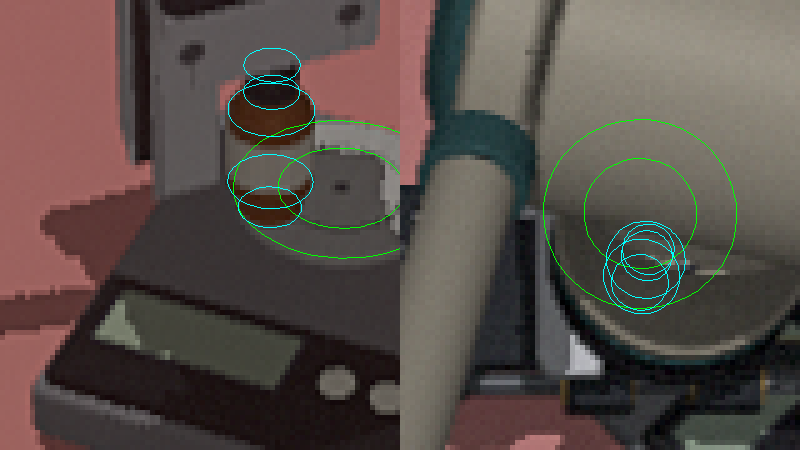

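The bottle hasn't moved. The hand stands behind it on the -x side, and the side view stays usable while the top view is blocked. Next I go down to 8 mm above the pan and creep up to just short of contact.

Request:
step_arm(
  series=[
    [0,0,10,0,0,0,0.66],
    [0,0,6,0,0,0,0.66],
    [0,0,0,0,0,0,0.66],
    [0,-4,0,0,0,0,0.66],
    [0,-4,0,0,0,0,0.66],
  ],
)

```text
t: 3.95
tcp_pos: [549.4, -64.3, 49.6]
eef_rot: [-0.701, 0.713, -0.0, 0.0]
wrist_force: [0.2, -0.3, 0.3]
width: 16.3
```

Request:
step_arm(
  series=[
    [0,-2,0,0,0,0,0.66],
    [0,-2,0,0,0,0,0.66],
    [0,0,0,0,0,0,0.66],
    [0,0,0,0,0,0,0.66],
  ],
)

```text
t: 4.45
tcp_pos: [552.6, -64.3, 49.4]
eef_rot: [-0.701, 0.713, 0.0, -0.0]
wrist_force: [-0.5, 0.3, -0.2]
width: 16.1
```

```bash
cat > look.py <<'E'
import sys
from ov import *
from cell import *
k=sys.argv[1]; b=(float(sys.argv[2]),float(sys.argv[3]))
im=cv2.cvtColor(grab_frame('side'),cv2.COLOR_RGB2BGR);cv2.imwrite(f'pics/s{k}.png',im)
ov('side',im,(602.4,-65.2),b,(315,240),f'pics/s{k}o.png',90,65,8)
s=read_state();print(s['t'],s['tcp_pos'],s['width'],s['wrist_force'])
E
python3 look.py 2 576.4 -65
```

```text
4.5 [552.58399117 -64.30436554  49.44530048] 15.497681932102301 [-0.21349507 -0.18716037  0.20156113]
```

View pics/s2o.png

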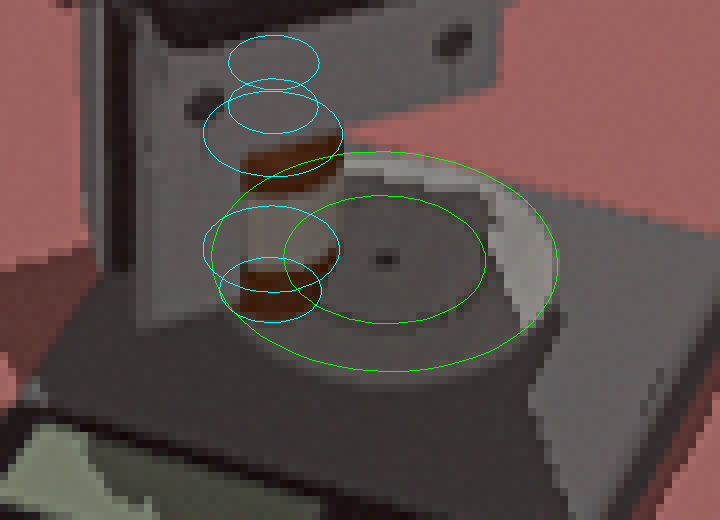

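```bash
python3 - <<'E'
from h import *
print((pix('side',[[560.6,-85,50],[544.6,-85,50],[560.6,-73,50]])-(315,240))*8+4)
print(ray('side',(np.float64([[240,308],[138,328]])-4)/8+(315,240),50))
E
```

```text
[[242.03974299 338.94062117]
 [169.30319317 359.43056292]
 [218.01464492 303.9117434 ]]
[[564.18073438 -75.96230664  50.        ]
 [542.6605979  -73.51053404  50.        ]]
```

The finger looks about 22 mm deep rather than 16, so its front is at x≈563 and contact is close. I'll push slowly at 2 cm/s and check partway.

Request:
step_arm(
  series=[
    [0,-1.5,0,0,0,0,0.66],
    [0,-2,0,0,0,0,0.66],
    [0,-2.5,0,0,0,0,0.66],
    [0,-2.5,0,0,0,0,0.66],
    [0,-1.5,0,0,0,0,0.66],
  ],
)

```text
t: 5.12
tcp_pos: [562.7, -64.5, 49.4]
eef_rot: [-0.701, 0.713, 0.0, -0.0]
wrist_force: [-0.9, 0.2, 1.5]
width: 15.8
```

```bash
python3 look.py 3 582 -65
```

```text
5.175 [562.94635032 -64.47207186  49.42731325] 16.020702360837586 [-0.4303691   0.4418361   0.33757001]
```

View pics/s3o.png

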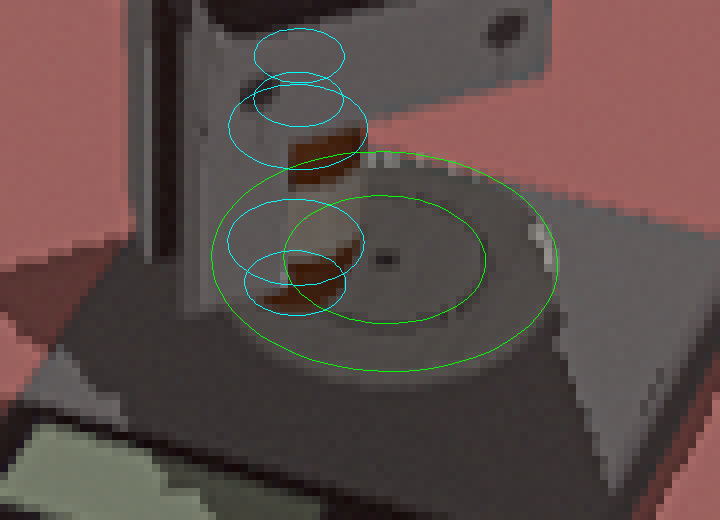

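The bottle is upright and sliding with the fingers, now at about x 581.5. I'll keep going.

Request:
step_arm(
  series=[
    [0,-1.5,0,0,0,0,0.66],
    [0,-2.5,0,0,0,0,0.66],
    [0,-2.5,0,0,0,0,0.66],
    [0,-2.5,0,0,0,0,0.66],
    [0,-2.5,0,0,0,0,0.66],
  ],
)

```text
t: 5.8
tcp_pos: [574.4, -64.7, 49.4]
eef_rot: [-0.701, 0.713, -0.0, -0.0]
wrist_force: [0.3, 0.5, -0.4]
width: 16.0
```

Request:
step_arm(
  series=[
    [0,-2,0,0,0,0,0.66],
    [0,-1.5,0,0,0,0,0.66],
    [0,-1,0,0,0,0,0.66],
    [0,0,0,0,0,0,0.66],
  ],
)

```text
t: 6.3
tcp_pos: [578.8, -64.7, 49.4]
eef_rot: [-0.701, 0.713, -0.0, 0.0]
wrist_force: [0.0, 0.1, 0.1]
width: 16.1
```

```bash
python3 look.py 4 598 -65.2
```

```text
6.35 [578.79686576 -64.73808419  49.429538  ] 15.708114853357863 [-0.29298287  0.33618977 -0.02301844]
```

View pics/s4o.png

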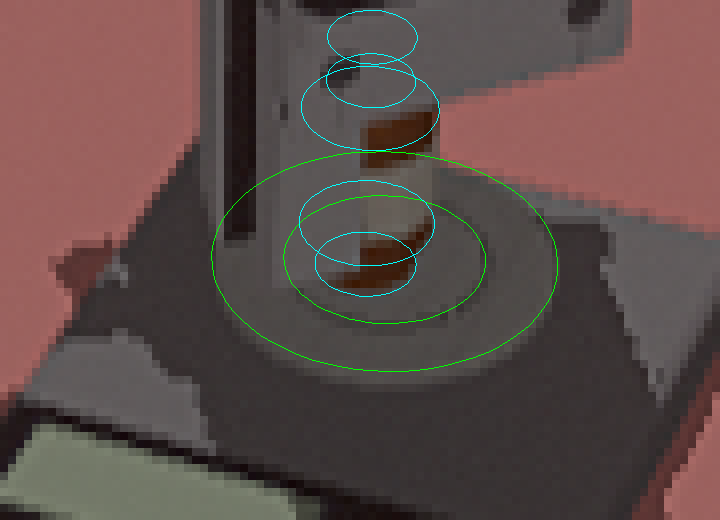

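Still upright, at about x 597.7, so about 4.5 mm remain. I'll push those and then back off slowly.

Request:
step_arm(
  series=[
    [0,-1.5,0,0,0,0,0.66],
    [0,-1.6,0,0,0,0,0.66],
    [0,-1,0,0,0,0,0.66],
    [0,-0.4,0,0,0,0,0.66],
    [0,0,0,0,0,0,0.66],
  ],
)

```text
t: 6.98
tcp_pos: [583.2, -64.9, 49.4]
eef_rot: [-0.701, 0.713, -0.0, -0.0]
wrist_force: [-0.8, -0.3, -0.2]
width: 16.1
```

Request:
step_arm(
  series=[
    [0,1,0,0,0,0,0.66],
    [0,3,0,0,0,0,0.66],
    [0,10,0,0,0,0,0.66],
    [0,20,0,0,0,0,0.66],
    [0,20,0,0,0,0,0.66],
  ],
)

```text
t: 7.6
tcp_pos: [527.9, -63.8, 49.4]
eef_rot: [-0.701, 0.713, 0.0, -0.0]
wrist_force: [-0.3, -0.6, -0.1]
width: 16.3
```

Request:
step_arm(
  series=[
    [0,30,-30,0,0,0,0.66],
    [0,30,-40,0,0,0,0.66],
    [0,40,-40,0,0,0,0.66],
    [30,40,-30,0,0,0,0.66],
    [40,40,0,0,0,0,0.66],
  ],
)

```text
t: 8.22
tcp_pos: [347.8, -131.8, 191.8]
eef_rot: [-0.702, 0.712, -0.003, 0.001]
wrist_force: [0.8, -1.1, -0.1]
width: 16.0
```

Request:
step_arm(
  series=[
    [50,20,0,0,0,0,0.66],
    [50,20,0,0,0,0,0.66],
    [50,20,0,0,0,0,0.66],
    [50,10,0,0,0,0,0.66],
    [0,0,0,0,0,0,0.66],
  ],
)

```text
t: 8.85
tcp_pos: [273.7, -332.5, 189.3]
eef_rot: [-0.7, 0.714, -0.0, -0.0]
wrist_force: [-0.4, -0.2, -0.4]
width: 16.3
```

```bash
cat > look2.py <<'E'
import sys
from ov import *
from cell import *
k=sys.argv[1]
for n,o,p,b in(('side',(315,240),(602.4,-65.2),(602.4,-65.2)),('top',(305,150),(602.4,-66.1),(602.4,-66.1))):
    im=cv2.cvtColor(grab_frame(n),cv2.COLOR_RGB2BGR);cv2.imwrite(f'pics/{n}{k}.png',im)
    ov(n,im,p,b,o,f'pics/{n}{k}o.png',70,65,5)
    cv2.imwrite(f'pics/{n}{k}c.png',cv2.resize(im[o[1]:o[1]+65,o[0]:o[0]+70],None,fx=5,fy=5,interpolation=0))
a=lambda s:np.hstack([cv2.imread(f'pics/{n}{k}{s}.png') for n in('side','top')])
cv2.imwrite(f'pics/p{k}.png',np.vstack([a('o')[:300],a('c')[:300]]))
s=read_state();print(s['t'],s['tcp_pos'])
E
python3 look2.py 5
```

```text
8.95 [ 274.18696318 -328.95746205  189.08834492]
```

View pics/p5.png

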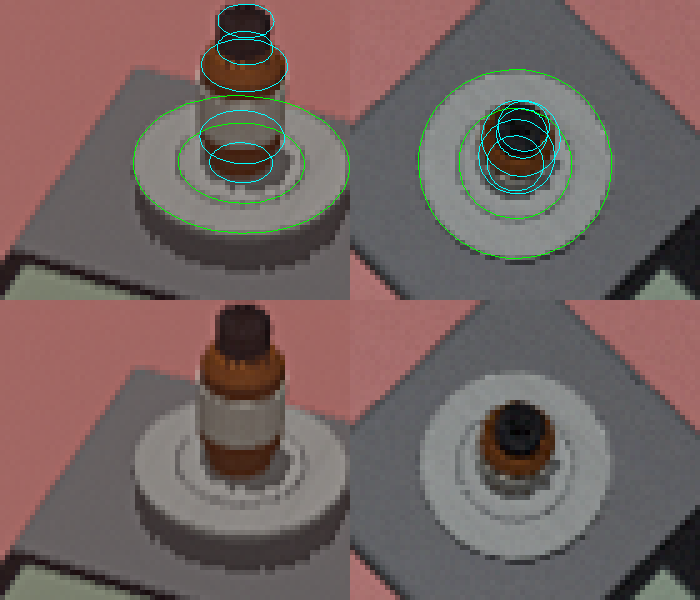

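The hand is clear. The bottle stands upright with its foot centred within about 1 mm, and the pan still lies on its original outline. Before signing off I'll check that the other objects haven't moved.

```bash
python3 - <<'E'
from h import *
a=cv2.imread('pics/side0.png');b=cv2.imread('pics/side5.png');t=cv2.imread('pics/top0.png');u=cv2.imread('pics/top5.png')
def sh(x,y,r):
    x0,x1,y0,y1=r; f=lambda i:cv2.cvtColor(i[y0:y1,x0:x1],6).astype(np.float32)
    return np.round(cv2.phaseCorrelate(cv2.Laplacian(f(x),5),cv2.Laplacian(f(y),5)),2)
print('scale panel side',sh(a,b,(300,385,290,342)),'top',sh(t,u,(345,405,180,250)))
print('nozzle',sh(t,u,(135,175,235,275)),'spool side',sh(a,b,(395,455,365,425)),'tin',sh(a,b,(320,375,385,445)))
E
python3 look2.py 6; cp pics/top6.png pics/f.png
```

```text
9.05 [ 274.72741171 -328.17272021  189.26104763]Traceback (most recent call last):
  File "<stdin>", line 6, in <module>
  File "<stdin>", line 5, in sh
    return _wrapfunc(a, 'round', decimals=decimals, out=out)
    return _wrapit(obj, method, *args, **kwds)
    conv = _array_converter(obj)
ValueError: setting an array element with a sequence. The requested array has an inhomogeneous shape after 1 dimensions. The detected shape was (2,) + inhomogeneous part.
```

View pics/f.png

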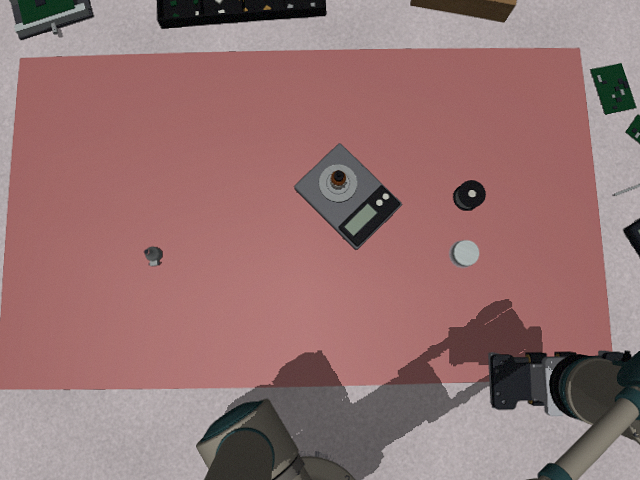

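The top view shows the scale (345,195), nozzle (153,256), spool (470,195) and jar (466,253) at their original pixels. The bottle is centred on the pan at (338,180), and the arm is well clear. I'll fix the script's comparison and then hand in.

```bash
python3 - <<'E'
from h import *
from cell import sign_off
t=cv2.imread('pics/top0.png');u=cv2.imread('pics/top6.png')
def sh(x,y,r):
    x0,x1,y0,y1=r; f=lambda i:cv2.cvtColor(i[y0:y1,x0:x1],6).astype(np.float32)
    return np.round(cv2.phaseCorrelate(cv2.Laplacian(f(x),5),cv2.Laplacian(f(y),5))[0],2)
r=dict(scale=(345,405,180,250),nozzle=(135,175,235,275),spool=(445,495,172,218),tin=(445,490,230,275))
v={k:sh(t,u,q) for k,q in r.items()};print(v)
if max(np.abs(list(v.values())).ravel())<.5: print(sign_off())
E
```

```text
{'scale': array([-0.04, -0.02]), 'nozzle': array([-0.16,  0.01]), 'spool': array([-0.03,  0.04]), 'tin': array([0.52, 0.6 ])}
```

The jar comes out at a 0.5 px shift, probably because it has little texture or the shadow falls differently. I'll check it with a centroid.

```bash
python3 - <<'E'
from h import *
for f in('top0','top6','side0','side5','side6'):
    i=cv2.imread(f'pics/{f}.png'); x,y=(445,230) if f[0]=='t' else (320,385)
    c=i[y:y+48,x:x+48].astype(int); m=(c[...,0]>c[...,2]-5).astype(np.uint8)
    M=cv2.moments(m,True); print(f,M['m00'],M['m10']/M['m00']+x,M['m01']/M['m00']+y)
E
```

```text
top0 590.0 464.1423728813559 253.2271186440678
top6 588.0 464.1003401360544 253.0748299319728
side0 873.0 347.4490263459336 413.02405498281786
side5 806.0 347.3449131513648 412.88213399503724
side6 814.0 347.31081081081084 412.9250614250614
```

The jar has not moved: its centroid is the same within 0.15 px in both views.

```bash
python3 -c "
from cell import *
print(sign_off())"
```

```text
the job is handed in; nothing more can be done
None
```

The flux bottle now stands upright and centred on the pan, within about 1 mm by eye against the overlays in both camera views. That is well inside the engraved circle all round. I pushed it about 26 mm at roughly 2 cm/s, with the fingertips about 8 mm above the pan and held 16 mm apart so they cradled it without pinching. Then I backed the hand away and handed the job in at about 9 s.

- **Scale, nozzle, spool:** in the top view these shifted less than 0.2 px from the start.
- **Jar:** the first check disagreed, reading a shift of about 0.5 px. A second check by centroid in both views found at most 0.15 px, so I count it as unmoved.
- **Failed check:** my first run of the shift comparison stopped on a script error. I fixed it and reran it before handing in.
- **Forces:** the wrist force readings stayed under 2 N.

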